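Check the phone and notepad in at the slotted rack

ROBOT

A 6-joint arm with a two-finger parallel gripper is mounted at the origin on a cart in front of the work surface, level with it; the furniture and walls round the work are solid. World frame = base frame: x ahead of the robot, y to its left, z up, the work surface at z = 0. Lengths are in m, angles in rad, forces in N, time in s.
With the tool pointing down it reaches from about 0.325 to 0.9 m from the base axis. Payload 6.1 kg.
Tool frame: the origin (TCP) lies at the very end of the fingers, on their centre line; the grasp point (between the pads) lies 19 mm behind it (ctrl.grasp_offset is the distance from the TCP to the grasp point, in m); z points along the fingers, y is the line along which they close (so a half turn about z gives the same grasp; the last joint's range is limited). The gripper opens to 87 mm and grips with 3 to 60 N. Pads are 19 mm wide; open, the fingers measure 117 mm over their backs; the gripper's body (75 mm by 190 mm) begins 51 mm behind the grasp point.
Start: joints at [-1.406, 0.22, 1.526, -0, 1.395, -0.126], TCP at [0.179, -0.599, 0.223] pointing down, gripper open.
Joint ranges: [-2.98, 2.98], [-0.91, 2.08], [0.09, 2.57], [-1.24, 4.39], [0.2, 2.65], [-2.68, 2.68]. Speed limits (rad/s): [2.57, 2.57, 3.01, 3.14, 3.14, 3.14].

INTERFACE

Orientations are given as a unit quaternion [x, y, z, w].
In Python, from bench import ctrl gives the robot as it stands. The module is installed in compiled form; this text tells all that it offers.
- The arm moves only by the shell command python3 -m handwheel 'ROWS' [OPENING] [FORCE]. ROWS is JSON, a list of rows, each a list of 4 numbers: the shift along the world's x, y, z in units of 30 mm (1.0 is 30 mm), then the turn about the world's z in units of 5 degrees (1.0 is 5 degrees). A call has exactly 5 rows; each row is the pose to reach, as a shift and turn from the pose commanded when the call began; what a row does not reach only later rows make up. A row lasts 1/12 s, in which the tool goes at most 41.7 mm and 7.16 degrees, less where a joint would pass 70% of its speed; a pose out of reach is approached as far as the arm can. A call with a gripper value outside its range is refused whole. OPENING is the opening, from 0 (shut) to 1 (fully open), set as the call begins (- or left out, the last holds). The fingers move at their own pace and stop on an object; FORCE is the grip in N (left out, the last holds). Time passes only in rows, so rows that repeat a pose let the fingers close, or fill a call up. It gives the time, the measured TCP pose, the force, the opening and the grip force at its end, in the units of the state.
- ctrl.read_state(): the state, without advancing time (a new reading comes with each control period).
- ctrl.capture(name): name is "scene" or "side" or "wrist"; returns (picture, depth): 480x640x3 uint8, red, green, blue; 480x640 float32, m along the optical axis (not along the pixel's ray), 0 where there is no reading.
- ctrl.camera_model(name): a dict with "mtx" (3x3 intrinsics, pixels), "D" ([k1, k2, p1, p2, k3] as OpenCV has them; the pictures are not rectified), "rvec" (rotation vector, rad) and "tvec" (3), from world to camera coordinates, as OpenCV has them. Camera axes: x right, y down, z forward; pixel columns grow to the right and rows downward; lengths in m; the calibration is good to about 2 mm. A picture is of the moment at which its call begins: read the wrist's pose just before it. camera_model takes no time and is no camera call; for the wrist camera it gives the pose at the moment of the call.
- ctrl.close_job(): hands the job in; it is judged then, once.
Trained networks look in the newest picture that a camera, given by its name, has taken for a name from the list of things; names that differ only in an ending like _2 or _b are one class to them, and where a whole thing is asked for, a point or a joint stands for the part that bears it (a point fixed in the world has none). Each returns a list of dicts, best first, with "p" (0 to 1); they miss things now and then, are a little off and sometimes report something else, mostly with a low value. They report only what shows in the picture. A call takes as long as a camera call.
- ctrl.cut_out(camera, thing): "region" (480x640 bool, what is visible of it) and "centre" ([column, row] in pixels, amid what is visible of it).
- ctrl.spot_point(camera, thing): "centre" ([column, row] in pixels: a listed point, or the origin of a listed thing).
The state is a dict: "time": time; "qpos": joint angles; "joint_vel": joint speeds; "joint_efforts": joint torques, N m; "eef_pos": TCP position; "ee_rot": TCP orientation; "wrist_force": force on the tool from outside, world axes, zero at the start; "torque": the same for the moment, N m; "finger_gap": finger opening in m; "grasp_force": force on a finger pad.
Only numpy, scipy, OpenCV 4.12 (cv2) and the standard library are available. Lean on these libraries where they do the work, as an engineer would, in place of code of your own. Each camera call takes 0.05 s, during which the arm holds its last target. There are 200 camera calls.

TASK

Check in the phone and the notepad: take each off its leaning stand and stand it upright on its long edge in the check-in rack, the phone fully down in the slot with the red tag and the notepad fully down in the slot with the blue tag, each about centred along its slot. Then, when both stand there, turn the rack's status wheel until the green patch fills the window, and leave everything else where it is.

Things in the scene. Friction and masses are not known exactly. Their poses are not given: they have to be found in the camera images.
- phone_centre (a point): centre of the phone (red soft case, black screen), 79 x 152 x 10 mm (its solid part 9 mm thick), 0.2 kg. Axes: x along the 79 mm side, y along the 152 mm side, z out of the screen. It starts leaning on one of the stands with a long edge down. Pinch it by its thickness at the middle of its upper long edge, with the fingers along its slope
- phone: the same phone; origin at the centre of its back face, axes as at its centre
- notepad_centre (a point): centre of the notepad (brown kraft back showing, one blue glued edge), 125 x 86 x 8 mm (its solid part 7.5 mm thick), 0.08 kg, stiff as a board. Axes: x along the 125 mm side, y along the 86 mm side, z out of the kraft face. It starts leaning on the other stand with a long edge down; take it like the phone
- notepad: the same notepad; origin at the centre of the face opposite the kraft face, axes as at its centre
- stand_a: fixed black stand, one of two alike (which has the phone varies); origin under its centre. Base 120 (x) x 84 (y) mm. What it holds leans 30 deg from upright, top towards the stand's -y, long edges along its x, on a ledge with a 6 mm lip (draw it out upwards along its slope), its back on a panel that ends 42 mm up the slope (60 mm above the desk); above that both faces are free
- stand_b: fixed black stand, one of two alike (which has the phone varies); origin under its centre. Base 120 (x) x 84 (y) mm. What it holds leans 30 deg from upright, top towards the stand's -y, long edges along its x, on a ledge with a 6 mm lip (draw it out upwards along its slope), its back on a panel that ends 42 mm up the slope (60 mm above the desk); above that both faces are free
- rack: fixed grey rack, deck 160 (y) x 315 (x) mm, 12 mm above the desk. Origin on the desk under the middle slot's middle; x along the slots, away from the robot. Three slots along x at y = 42, 0, -42 mm, 14 mm wide (middle 16), between aluminium fins 4 mm thick, 90 mm long (x -45 to 45), tops 50 mm above the desk; open at both ends, floor = deck. The middle slot holds the ink pad
- slot_red (a point): middle of the floor of the slot with the red tag (a 10 x 14 x 12 mm red block on the deck, 93 mm before this point), at deck height; x along the slot, y across it, z up. Either outer slot may have the red tag
- slot_blue (a point): the same for the slot with the blue tag, the other outer slot
- wheel_axis (a point): point on the upright axis of the status wheel, half-way up its grip bar, 36 mm above the desk, 158 mm before the rack's origin; axes as the rack's. The bar, 46 x 12 mm, from 25 to 47 mm above the desk, stands over a square black cover of 104 mm whose top is 21.5 mm above the desk; pinch the bar across its 12 mm from above and turn
- wheel (a joint): wheel angle, rad, counter-clockwise from above positive. At 0 green fills the window (16 mm square hole in the cover, 31 mm from the axis on the robot's side). The bar lies along the rack's x turned by this angle; its end with the green mark points to the green patch. Starts at 0.5 to 1.45: turn clockwise; friction (0.03 N m) keeps it. Range -1.2 to 2.6. Counter-clockwise: green, red, yellow, blue, white
- ink_pad: ink pad, a dark flat box 80 x 112 x 13 mm that already stands on its long edge in the middle slot, its top 90 mm above the desk; a bystander. Between it and a phone or notepad in the next slot there are about 31 mm
- weight_100g: small brass-coloured test weight, 24 mm wide, 32 mm tall, standing on the rack's deck at the front left corner of the fins, beside the wheel; origin at the centre of its underside; a bystander
- sample_jar: clear jar with red lid, 62 mm wide, 96 mm tall, on the right of the desk; origin at the centre of its underside; a bystander
- mug: brown mug, 81 mm wide, 94 mm tall, behind the rack; a bystander
- glue_stick: green glue stick standing up, 25 mm wide, 90 mm tall, on the left of the desk; origin at the centre of its underside; a bystander
- tape_measure: yellow tape measure, 35 x 70 x 63 mm, on the right of the desk; origin at the centre of its underside; a bystander

How it is judged:
On the way, in this order (a step that is already met when the one before it is completed fails the run):
1. phone and notepad both stand in their slots, released (x of phone_centre in the frame of slot_red between -0.025 and 0.025 m and y of phone_centre in the frame of slot_red between -0.008 and 0.008 m and z of phone_centre in the frame of slot_red between 0.0345 and 0.0445 m and angle between the x axis of phone_centre and the z axis of slot_red, either way round below 0.25 rad and angle between the y axis of phone_centre and the x axis of slot_red, either way round below 0.12 rad and x of notepad_centre in the frame of slot_blue between -0.025 and 0.025 m and y of notepad_centre in the frame of slot_blue between -0.008 and 0.008 m and z of notepad_centre in the frame of slot_blue between 0.038 and 0.048 m and angle between the y axis of notepad_centre and the z axis of slot_blue, either way round below 0.25 rad and angle between the x axis of notepad_centre and the x axis of slot_blue, either way round below 0.12 rad and contact force between the fingers and phone below 0.2 N and contact force between the fingers and notepad below 0.2 N), for 0.2 s.
2. the green patch fills the window (value of joint wheel between -0.12 and 0.12 rad), for 0.2 s.
At the end, for the whole second after the job is handed in: Phone in the red-tagged and notepad in the blue-tagged slot, on a long edge, upright within 0.25 rad, along the slot within 0.12 rad, down on the deck within 5 mm, centred within 25 mm along and 8 mm across the slot, released, at rest; the wheel within 0.12 rad of green (all of step 1 and all of step 2 and linear speed of each of phone, notepad below 0.02 m/s); the robot touches nothing.
It fails at once if a bystander is moved by more than 25 mm or tipped over (distance of any of ink_pad, weight_100g, sample_jar, mug, glue_stick, tape_measure from where it was at the start of the episode above 0.025 m or angle between any of weight_100g, sample_jar, mug, glue_stick, tape_measure's own z axis and vertical above 0.5 rad).
It also fails if it takes over 72 s, if anything falls off the work surface, if the arm or the gripper's body presses on something with over 40 N, if the wrist force passes 120 N, or if a joint passes its speed limit or range.

## Working session

There is one attempt and no reset: what is moved stays moved. The work goes in short steps, Python scripts to look and compute and a shell command to move; the robot and the scene stay as the last step left them, time stands still between calls to the robot, and variables do not carry over. Pictures are saved under pics/ and viewed, at most 10 in all, crops included, and the job is handed in when it is done.

```bash
mkdir -p pics; cat > h.py <<'E'
import numpy as np, cv2, json
from scipy.spatial.transform import Rotation as R
from bench import ctrl
def cam(n):
    m=ctrl.camera_model(n); K=np.array(m["mtx"]);D=np.array(m["D"]);Rm=cv2.Rodrigues(np.array(m["rvec"],float))[0];t=np.array(m["tvec"],float).ravel()
    return K,D,Rm,t
def ray(c,px):
    K,D,Rm,t=c
    u=cv2.undistortPoints(np.array(px,float).reshape(-1,1,2),K,D).reshape(-1,2)
    d=np.c_[u,np.ones(len(u))]
    return -Rm.T@t, d@Rm   # origin, dirs (depth-scaled)
def deproj(c,px,z):
    o,d=ray(c,px); return o+d*np.asarray(z).reshape(-1,1)
def onz(c,px,h):
    o,d=ray(c,px); return o+d*((h-o[2])/d[:,2])[:,None]
def tri(c1,p1,c2,p2):
    o1,d1=ray(c1,p1);o2,d2=ray(c2,p2);d1=d1[0]/np.linalg.norm(d1[0]);d2=d2[0]/np.linalg.norm(d2[0])
    A=np.c_[d1,-d2];s=np.linalg.lstsq(A,o2-o1,rcond=None)[0]
    a=o1+s[0]*d1;b=o2+s[1]*d2;return (a+b)/2,np.linalg.norm(a-b)
def cloud(c,dep,reg):
    v,u=np.nonzero(reg&(dep>0)); return deproj(c,np.c_[u,v],dep[v,u])
def save(n,im): cv2.imwrite(f"pics/{n}.png",cv2.cvtColor(im,cv2.COLOR_RGB2BGR))
E
python3 - <<'E'
from h import *
np.set_printoptions(precision=4,suppress=True)
ims=[]
C={}
for n in("scene","side"):
    im,d=ctrl.capture(n);c=cam(n);C[n]=c;save(n+"0",im);ims.append(im);np.savez(n+"0.npz",im=im,d=d)
    print(n,"campos",-c[2].T@c[3], "look",c[2][2])
    for th in("phone","notepad","stand_a","rack","weight_100g","ink_pad","mug","sample_jar","glue_stick","tape_measure","wheel"):
        r=ctrl.cut_out(n,th)
        for q in r[:2]:
            if q["p"]<.3: continue
            P=cloud(c,d,q["region"])
            print(th,round(q["p"],2),np.round(q["centre"]),q["region"].sum(),"med",np.median(P,0) if len(P) else None,"lo",np.percentile(P,2,axis=0),"hi",np.percentile(P,98,axis=0))
    for th in("phone_centre","notepad_centre","slot_red","slot_blue","wheel_axis","stand_a","rack"):
        r=ctrl.spot_point(n,th)
        print(n,th,[(round(q["p"],2),np.round(q["centre"],1).tolist()) for q in r[:2]])
print(ctrl.read_state())
cv2.imwrite("pics/both.png",cv2.cvtColor(np.hstack(ims),cv2.COLOR_RGB2BGR))
E
```

```text
scene campos [-0.3057  0.4794  0.8365] look [ 0.6997 -0.4211 -0.5772]
phone 0.38 [240. 320.] 1789 med [0.4561 0.2306 0.0639] lo [0.3998 0.1944 0.0277] hi [0.5184 0.2674 0.0983]
notepad 0.93 [238. 316.] 1775 med [0.4563 0.2303 0.0642] lo [0.4003 0.1942 0.0282] hi [0.5178 0.2674 0.0984]
stand_a 0.86 [245. 345.] 928 med [0.4213 0.2441 0.0059] lo [ 0.3908  0.1748 -0.002 ] hi [0.4921 0.2787 0.0359]
rack 0.65 [310. 287.] 4720 med [0.5071 0.0183 0.0137] lo [ 0.3962 -0.0705  0.0032] hi [0.6927 0.0891 0.0484]
weight_100g 0.42 [291. 288.] 97 med [0.5402 0.0703 0.0299] lo [0.5323 0.0594 0.0121] hi [0.5507 0.0789 0.0432]
ink_pad 0.8 [297. 248.] 409 med [0.612  0.0011 0.0682] lo [ 0.5752 -0.0087  0.0245] hi [0.6846 0.0075 0.0878]
ink_pad 0.43 [244. 346.] 805 med [0.4227 0.2446 0.0058] lo [0.3925 0.1736 0.0005] hi [0.4896 0.2777 0.0349]
mug 0.65 [242. 318.] 1746 med [0.4563 0.2304 0.0644] lo [0.4001 0.1953 0.0283] hi [0.518  0.2668 0.0984]
mug 0.61 [264. 222.] 1172 med [0.7952 0.0038 0.0595] lo [ 0.7732 -0.0434 -0.0005] hi [0.89   0.0628 0.0931]
sample_jar 0.56 [497. 232.] 804 med [ 0.4053 -0.5176
[... 2693 characters left out ...]
ide slot_blue [(0.54, [267.3, 221.2]), (0.33, [260.7, 284.9])]
side wheel_axis [(0.9, [273.2, 249.1])]
side stand_a [(0.63, [268.0, 235.5]), (0.62, [266.6, 305.7])]
side rack [(0.88, [321.7, 265.7])]
{'time': 1.9, 'qpos': array([-1.4061,  0.2204,  1.5265,  0.    ,  1.3947, -0.1261]), 'joint_vel': array([-0.0003,  0.0017,  0.0017,  0.0001, -0.0007, -0.0006]), 'joint_efforts': array([ -0.0001, -49.4555, -38.7696,   0.0699,   0.047 ,  -0.    ]), 'eef_pos': array([ 0.1792, -0.5987,  0.2225]), 'ee_rot': array([ 0.9894,  0.1449,  0.    , -0.    ]), 'wrist_force': array([-0.2258, -0.3633, -0.0664]), 'torque': array([ 0.003 ,  0.0171, -0.0068]), 'grasp_force': 0.0, 'finger_gap': 0.08694773280435288}
```

View pics/scene0.png

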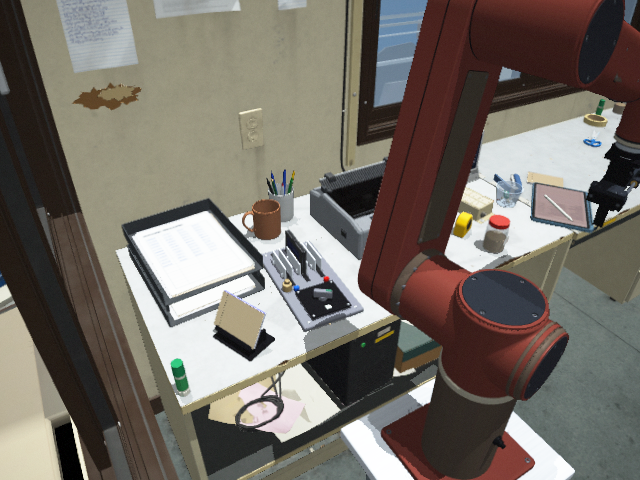

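View pics/side0.png

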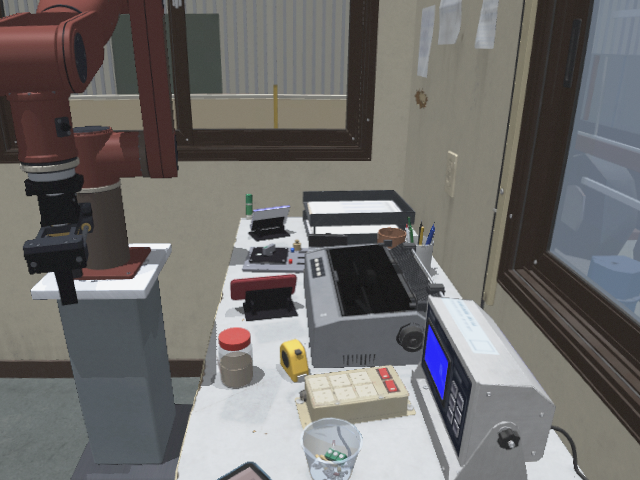

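```bash
cat >> h.py <<'E'
def plate(P):
    # robust plane + min-area rectangle -> centre, top-edge ends, yaw, lean
    for _ in range(4):
        m=P.mean(0);n=np.linalg.svd(P-m,full_matrices=False)[2][2];r=(P-m)@n;P=P[abs(r)<max(.002,1.5*r.std())]
    if n[2]<0:n=-n
    e=np.cross(n,[0,0,1]);e/=np.linalg.norm(e);e*=np.sign(e[0]);s=np.cross(n,e);s*=np.sign(s[2])
    q=np.c_[(P-m)@e,(P-m)@s];box=cv2.minAreaRect(q.astype(np.float32));lo=np.percentile(q,1,axis=0);hi=np.percentile(q,99,axis=0)
    c=m+e*(lo+hi)[0]/2+s*(lo+hi)[1]/2;top=m+e*(lo+hi)[0]/2+s*hi[1]
    return dict(c=c,top=top,n=n,size=hi-lo,yaw=np.degrees(np.arctan2(e[1],e[0])),lean=np.degrees(np.arcsin(n[2])),box=box[1:],rms=((P-m)@n).std())
E
python3 - <<'E'
from h import *
np.set_printoptions(precision=4,suppress=True)
C={n:cam(n) for n in("scene","side")};D={n:np.load(n+"0.npz")["d"] for n in C}
ctrl.capture("scene");ctrl.capture("side")
for n,t in(("scene","notepad"),("side","notepad"),("side","phone")):
    r=ctrl.cut_out(n,t)
    if r: 
        reg=cv2.erode(r[0]["region"].astype(np.uint8),np.ones((3,3)))>0
        print(n,t,r[0]["p"],plate(cloud(C[n],D[n],reg)))
for t in("rack","wheel_axis","notepad_centre"):
    a=ctrl.spot_point("scene",t);b=ctrl.spot_point("side",t)
    if a and b: print(t,tri(C["scene"],a[0]["centre"],C["side"],b[0]["centre"]))
# rack tags by colour in scene
im=np.load("scene0.npz")["im"].astype(int);d=D["scene"]
v,u=np.mgrid[0:480,0:640];win=(u>260)&(u<360)&(v>250)&(v<320)
for nm,mk in(("red",(im[...,0]>150)&(im[...,1]<80)&(im[...,2]<80)),("blue",(im[...,2]>130)&(im[...,0]<80)&(im[...,1]<140)),("green",(im[...,1]>im[...,0]+50)&(im[...,1]>im[...,2]+40))):
    m=mk&win;P=cloud(C["scene"],d,m);print(nm,m.sum(),np.median(P,0) if len(P) else "")
# obstacles height map around phone
dd=D["side"];P=cloud(C["side"],dd,dd>0);s=(P[:,0]>.3)&(P[:,0]<.85)&(P[:,1]>-.42)&(P[:,1]<-.12)&(P[:,2]>.1)&(P[:,2]<.4);Q=P[s];print("tall",len(Q),Q.min(0) if len(Q) else"",Q.max(0) if len(Q) else"")
E
```

```text
scene notepad 0.67 {'c': array([0.4598, 0.2318, 0.0645]), 'top': array([0.4674, 0.2135, 0.0984]), 'n': array([-0.3305,  0.7983,  0.5035]), 'size': array([0.1196, 0.0785]), 'yaw': np.float64(22.490869871163056), 'lean': np.float64(30.234529371850897), 'box': ((0.0813293308019638, 0.12466733157634735), 89.75382232666016), 'rms': np.float64(0.0010139366933145017)}
side notepad 0.76 {'c': array([0.4678, 0.2144, 0.0794]), 'top': array([0.4719, 0.2045, 0.0957]), 'n': array([-0.3159,  0.7718,  0.5518]), 'size': array([0.111 , 0.0389]), 'yaw': np.float64(22.259136118692535), 'lean': np.float64(33.49175941671082), 'box': ((0.040081217885017395, 0.11347950249910355), 89.49217987060547), 'rms': np.float64(0.001094594173686022)}
side phone 0.62 {'c': array([ 0.462 , -0.2827,  0.0614]), 'top': array([ 0.4649, -0.2991,  0.0916]), 'n': array([-0.1522,  0.8609,  0.4855]), 'size': array([0.1404, 0.0689]), 'yaw': np.float64(10.0247525846908), 'lean': np.float64(29.04766001903863), 'box': ((0.1444023847579956, 0.0727715715765953), 0.7673182487487793), 'rms': np.float64(0.000914399194529933)}
rack (arra
[... 617 characters left out ...]
reshape(-1,1)
        ~~~^^^^^^
  File "h.py", line 9, in ray
    u=cv2.undistortPoints(np.array(px,float).reshape(-1,1,2),K,D).reshape(-1,2)
      ~~~~~~~~~~~~~~~~~~~^^^^^^^^^^^^^^^^^^^^^^^^^^^^^^^^^^^^^^^^
cv2.error: OpenCV(4.12.0) /io/opencv/modules/calib3d/src/undistort.dispatch.cpp:347: error: (-215:Assertion failed) CV_IS_MAT(_src) && CV_IS_MAT(_dst) && (_src->rows == 1 || _src->cols == 1) && (_dst->rows == 1 || _dst->cols == 1) && _src->cols + _src->rows - 1 == _dst->rows + _dst->cols - 1 && (CV_MAT_TYPE(_src->type) == CV_32FC2 || CV_MAT_TYPE(_src->type) == CV_64FC2) && (CV_MAT_TYPE(_dst->type) == CV_32FC2 || CV_MAT_TYPE(_dst->type) == CV_64FC2) in function 'cvUndistortPointsInternal'
```

```bash
python3 -m handwheel '[[0.5,0.6,0.8,-0.3],[1.4,1.6,1.5,-0.6],[2.3,2.6,2.2,-1.0],[3.2,3.7,2.6,-1.34],[4.1,4.7,2.6,-1.34]]' 1 && python3 -m handwheel '[[0.9,1.0,0,0],[1.9,2.1,0,0],[2.9,3.2,0,0],[3.9,4.3,0,0],[4.6,5.3,0,0]]' && python3 - <<'E'
from h import *
np.set_printoptions(precision=4,suppress=True)
c=cam("wrist");im,d=ctrl.capture("wrist");save("w1",im);np.savez("w1.npz",im=im,d=d)
print(-c[2].T@c[3],c[2],ctrl.read_state()["eef_pos"])
r=ctrl.cut_out("wrist","phone")
for q in r[:1]:
    reg=cv2.erode(q["region"].astype(np.uint8),np.ones((5,5)))>0
    print(q["p"],q["centre"],plate(cloud(c,d,reg)))
print(ctrl.spot_point("wrist","phone_centre")[:1],ctrl.spot_point("wrist","stand_a")[:1])
E
```

```text
time: 2.87
eef_pos: [0.2976, -0.4641, 0.3034]
ee_rot: [0.996, 0.085, 0.001, 0.002]
wrist_force: [0.7, -0.3, 0.1]
finger_gap: 0.087
grasp_force: 0.0
time: 3.28
eef_pos: [0.4337, -0.3065, 0.3003]
ee_rot: [0.996, 0.087, 0.0, 0.0]
wrist_force: [0.7, 0.5, 0.1]
finger_gap: 0.0866
grasp_force: 0.0
[ 0.5129 -0.2929  0.4614] [[ 0.1735 -0.9848  0.0017]
 [-0.9418 -0.1654  0.2927]
 [-0.2879 -0.0524 -0.9562]] [ 0.4376 -0.3002  0.3004]
0.86 [300.5, 170.3] {'c': array([ 0.4615, -0.2745,  0.0623]), 'top': array([ 0.4647, -0.2925,  0.0935]), 'n': array([-0.1503,  0.8497,  0.5053]), 'size': array([0.1429, 0.0724]), 'yaw': np.float64(10.030911750533399), 'lean': np.float64(30.352744418362757), 'box': ((0.14662261307239532, 0.07615618407726288), 0.032155364751815796), 'rms': np.float64(0.00047208793449527033)}
[{'centre': [298.3, 177.0], 'p': 0.59}] [{'centre': [306.8, 161.6], 'p': 0.68}]
```

View pics/w1.png

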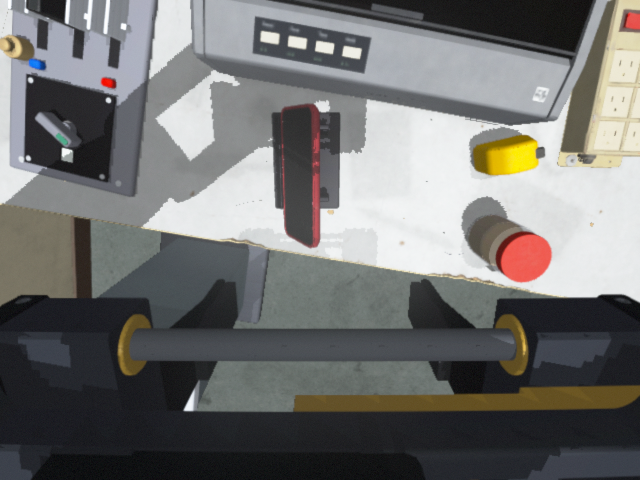

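```bash
python3 -m handwheel '[[0.2,0.1,-1.2,0],[0.5,0.2,-2.4,0],[0.8,0.27,-3.6,0],[0.8,0.27,-4.8,0],[0.8,0.27,-5.6,0]]' 1 && python3 -m handwheel '[[0,0,-0.8,0],[0,0,-1.4,0],[0,0,-1.8,0],[0,0,-2.0,0],[0,0,-2.0,0]]' 0.6 && python3 -m handwheel '[[0,0,0,0],[0,0,0,0],[0,0,0,0],[0,0,0,0],[0,0,0,0]]' 0 10 && python3 - <<'E'
from h import *
c=cam("wrist");im,d=ctrl.capture("wrist");im2,d2=ctrl.capture("side");save("w2",np.hstack([im[100:480,180:460],im2[220:340,180:340].repeat(3,0).repeat(3,1)[:380-20+20,:480]][:2]) if 0 else im2[230:330,190:340].repeat(4,0).repeat(4,1))
s=ctrl.read_state();print(s["finger_gap"],s["grasp_force"],s["eef_pos"],s["wrist_force"])
E
```

```text
time: 3.9
eef_pos: [0.4541, -0.3003, 0.1282]
ee_rot: [0.996, 0.086, -0.002, -0.001]
wrist_force: [-0.4, 0.1, -0.1]
finger_gap: 0.0875
grasp_force: 0.0
time: 4.32
eef_pos: [0.4552, -0.3004, 0.0708]
ee_rot: [0.996, 0.086, -0.001, -0.001]
wrist_force: [0.6, -0.3, -0.8]
finger_gap: 0.0617
grasp_force: 0.0
time: 4.73
eef_pos: [0.4565, -0.2978, 0.0726]
ee_rot: [0.996, 0.087, 0.0, -0.002]
wrist_force: [-1.0, 16.1, 10.4]
finger_gap: 0.0285
grasp_force: 9.7
0.02252459992820905 12.340753376483917 [ 0.45614171 -0.29523381  0.07249894] [-3.19177832 20.25854783 14.61083137]
```

View pics/w2.png

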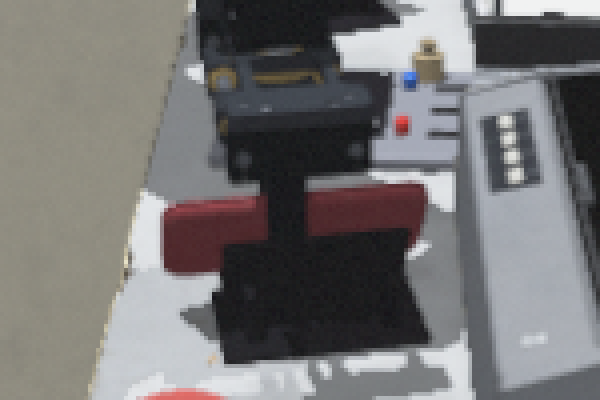

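```bash
python3 -m handwheel '[[0,0.1,0.1,0],[0,0.1,0.25,0],[0,0.05,0.4,0],[0,0,0.55,0],[0,0,0.7,0]]' 0 10 && python3 -m handwheel '[[0,0,0.2,0],[0,0,0.4,0],[0,0,0.7,0],[0,0,1.0,0],[0,0,1.2,0]]' && python3 - <<'E'
from h import *
im2,d2=ctrl.capture("side");save("w3",im2[200:320,180:340].repeat(4,0).repeat(4,1))
s=ctrl.read_state();print(s["finger_gap"],s["grasp_force"],s["eef_pos"],s["wrist_force"])
E
```

```text
time: 5.25
eef_pos: [0.4563, -0.2998, 0.0933]
ee_rot: [0.996, 0.087, -0.0, -0.0]
wrist_force: [0.3, 1.9, -2.1]
finger_gap: 0.0167
grasp_force: 8.9
time: 5.67
eef_pos: [0.4572, -0.3012, 0.1311]
ee_rot: [0.996, 0.087, 0.001, 0.001]
wrist_force: [-0.2, 1.8, -2.6]
finger_gap: 0.0087
grasp_force: 10.0
0.008862314373645893 10.001096427440643 [ 0.45776257 -0.30163687  0.13223927] [ 1.81037718 -1.11511447 -1.77709943]
```

View pics/w3.png

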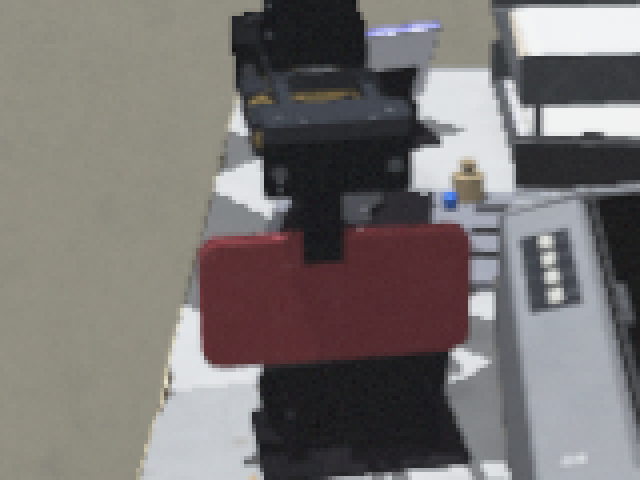

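```bash
python3 -m handwheel '[[0,0,1,0],[0,0,2.2,0],[0,0,3.4,0],[0,0.5,4.6,0],[0,1.2,5.6,-0.5]]' 0 25 && python3 -m handwheel '[[0.2,0.8,0,-0.6],[0.5,1.7,0,-1.3],[0.8,2.6,0,-2],[1.2,3.4,0,-2.5],[1.2,3.6,0,-2.5]]' && python3 - <<'E'
from h import *
np.set_printoptions(precision=4,suppress=True)
w=np.load("w1.npz");print(w["d"].shape)
c=cam("wrist");im,d=ctrl.capture("wrist");save("w4",im);np.savez("w4.npz",im=im,d=d,K=c[0],D=c[1],R=c[2],t=c[3])
s=ctrl.read_state();print(s["finger_gap"],s["grasp_force"],s["eef_pos"],s["ee_rot"])
for t in("rack","wheel_axis","slot_red","slot_blue","phone_centre"):
    print(t,[(round(q["p"],2),np.round(q["centre"],1).tolist()) for q in ctrl.spot_point("wrist",t)[:2]])
P=cloud(c,d,d>0);m=(P[:,1]<-.09)&(P[:,1]>-.3)&(P[:,0]>.55)&(P[:,2]<.2)&(P[:,2]>.06)
Q=P[m]
if len(Q): print("printer",Q.min(0),Q.max(0),np.percentile(Q,[1,99],axis=0))
E
```

```text
time: 6.13
eef_pos: [0.4566, -0.2655, 0.3003]
ee_rot: [0.998, 0.064, 0.001, 0.002]
wrist_force: [0.5, -0.3, -2.0]
finger_gap: 0.0088
grasp_force: 25.0
time: 6.55
eef_pos: [0.4939, -0.1531, 0.2977]
ee_rot: [0.999, -0.044, 0.001, -0.0]
wrist_force: [-0.9, -0.2, -2.2]
finger_gap: 0.0085
grasp_force: 25.0
(480, 640)
0.008597774912463432 25.000544786453247 [ 0.4932 -0.1535  0.2975] [ 0.9991 -0.0424  0.0006 -0.0002]
rack [(0.89, [191.1, 104.5])]
wheel_axis [(0.71, [196.2, 238.0])]
slot_red []
slot_blue []
phone_centre [(0.19, [194.8, 234.8])]
printer [ 0.5602 -0.3     0.0602] [ 0.6872 -0.1558  0.1175] [[ 0.5635 -0.2985  0.0938]
 [ 0.6788 -0.1593  0.1157]]
```

View pics/w4.png

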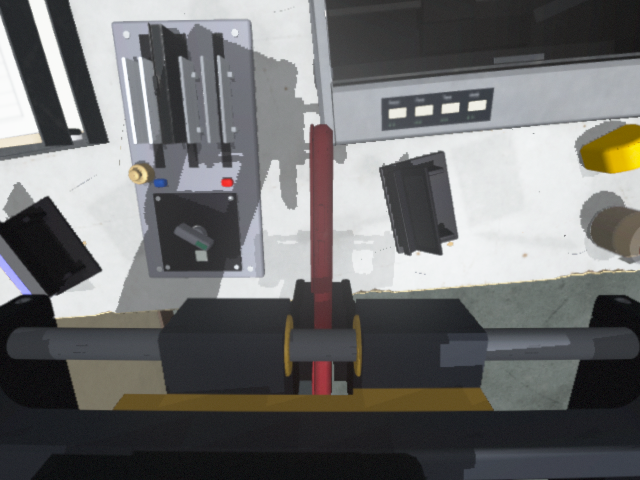

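```bash
cat > rack.py <<'E'
from h import *
np.set_printoptions(precision=4,suppress=True)
from scipy.optimize import minimize
def rackfit(c,im,d,verbose=True):
    im=im.astype(int);P=cloud(c,d,d>0);I=im[d>0]
    near=(P[:,0]>.40)&(P[:,0]<.75)&(abs(P[:,1])<.12)
    Q=P[near];I=I[near]
    red=(I[:,0]>150)&(I[:,1]<80)&(I[:,2]<80)&(Q[:,2]>.008)&(Q[:,2]<.035);blue=(I[:,2]>110)&(I[:,0]<90)&(I[:,1]<130)&(Q[:,2]>.008)&(Q[:,2]<.035)
    print("red",red.sum(),np.median(Q[red],0),"blue",blue.sum(),np.median(Q[blue],0))
    F=Q[(Q[:,2]>.044)&(Q[:,2]<.054)&(Q[:,0]>.53)]
    fy=np.array([51,33,10,-10,-33,-51])/1e3
    def loc(p,X): 
        a=p[2];v=X[:,:2]-p[:2];return np.c_[v@[np.cos(a),np.sin(a)],v@[-np.sin(a),np.cos(a)]]
    def cost(p):
        l=loc(p,F);dy=np.maximum(abs(l[:,1:]-fy).min(1)-.0015,0);dx=np.maximum(abs(l[:,0])-.045,0)
        return np.mean(np.minimum(dy,.006)**2+np.minimum(dx,.012)**2*.5)
    best=None
    for x in(.61,.62,.63):
      for y in(-.015,-.01,-.005,0,.005):
        for a in(-.1,-.05,0):
            r=minimize(cost,[x,y,a],method="Nelder-Mead",options=dict(xatol=1e-5,fatol=1e-12,initial_simplex=[[x,y,a],[x+.005,y,a],[x,y+.003,a],[x,y,a+.03]]))
            if best is None or r.fun<best.fun:best=r
    p=best.x;l=loc(p,F);print("rack",p[:2],"yaw",np.degrees(p[2]),"rms",best.fun**.5,len(F),"x range",np.percentile(l[:,0],[2,98]))
    print("hist y",np.histogram(l[:,1],np.arange(-.056,.0561,.004))[0])
    R2=np.array([[np.cos(p[2]),-np.sin(p[2])],[np.sin(p[2]),np.cos(p[2])]])
    for nm,q in(("left slot",(0,.042)),("right slot",(0,-.042)),("wheel",(-.158,0)),("left tag",(-.093,.042)),("right tag",(-.093,-.042))):print(nm,p[:2]+R2@q)
    return p
E
python3 - <<'E'
from rack import *
w=np.load("w4.npz");c=(w["K"],w["D"],w["R"],w["t"]);d=w["d"]
rackfit(c,w["im"],d)
print("deck corners",onz(c,[(113,20),(248,18),(263,276),(150,277)],.012))
print("wheel",onz(c,[(196.2,238)],.036),"rack o",onz(c,[(191.1,104.5)],0))
# held phone: red pixels near
im=w["im"].astype(int);m=(im[...,0]>90)&(im[...,1]<60)&(im[...,2]<70)&(d>0);P=cloud(c,d,m);P=P[(P[:,2]>.2)]
print(len(P),np.percentile(P,[1,50,99],axis=0))
E
```

```text
red 71 [ 0.5262 -0.0385  0.022 ] blue 106 [0.5334 0.0456 0.0216]
rack [ 0.6268 -0.0035] yaw -4.393361527324618 rms 0.0013590223052154158 2260 x range [-0.0474  0.0472]
hist y [154 209   0   0   0 317  47   0   0   0  41 400 252   0   0   0   0   0
   0   0   0 193 200   0   0   1 359  50]
left slot [0.63   0.0384]
right slot [ 0.6236 -0.0453]
wheel [0.4693 0.0086]
left tag [0.5373 0.0455]
right tag [ 0.5309 -0.0382]
deck corners [[ 0.7173  0.0638  0.012 ]
 [ 0.7042 -0.0884  0.012 ]
 [ 0.3949 -0.0638  0.012 ]
 [ 0.4066  0.0909  0.012 ]]
wheel [[0.4623 0.0073 0.036 ]] rack o [[ 0.6211 -0.0039  0.    ]]
690 [[ 0.4465 -0.1574  0.3064]
 [ 0.4578 -0.1505  0.3089]
 [ 0.5065 -0.1447  0.3105]]
```

```bash
cat > held.py <<'E'
from h import *
np.set_printoptions(precision=4,suppress=True)
def held(camn,thing):
    im,d=ctrl.capture(camn);c=cam(camn);s=ctrl.read_state()
    r=ctrl.cut_out(camn,thing)
    if not r: print("none");return im
    P=cloud(c,d,r[0]["region"]);P=P[np.linalg.norm(P-np.median(P,0),axis=1)<.13]
    for _ in range(4):
        m=P.mean(0);n=np.linalg.svd(P-m,full_matrices=False)[2][2];k=(P-m)@n;P=P[abs(k)<max(.004,2*k.std())]
    e=np.cross(n,[0,0,1]);e/=np.linalg.norm(e);e*=np.sign(e[0]);u=np.cross(e,n);u*=np.sign(u[2])
    q=np.c_[(P-m)@e,(P-m)@u].astype(np.float32);(cx,cy),(w,h),a=cv2.minAreaRect(q)
    C=m+e*cx+u*cy
    print(thing,r[0]["p"],len(P),"centre",C,"size",w,h,"ang",a,"yaw",np.degrees(np.arctan2(e[1],e[0])),"tilt",np.degrees(np.arcsin(n[2])),"zrange",np.percentile(P[:,2],[1,99]))
    y=2*np.arctan2(s["ee_rot"][1],s["ee_rot"][0]);v=C-s["eef_pos"]
    print("tcp",s["eef_pos"],"toolyaw",np.degrees(y),"rel along",v[:2]@[np.cos(y),np.sin(y)],"across",v[:2]@[-np.sin(y),np.cos(y)],"z",v[2],"gap",s["finger_gap"])
    return im
E
python3 - <<'E'
from held import *
held("side","phone")
held("scene","phone")
w=np.load("w4.npz");c=(w["K"],w["D"],w["R"],w["t"])
print(onz(c,[(320,125)],.31),onz(c,[(320,135)],.30))
E
```

```text
phone 0.93 1772 centre [ 0.5007 -0.1605  0.2708] size 0.07954423129558563 0.1494644433259964 ang 88.70697784423828 yaw -5.143171296147348 tilt -0.4240969389970836 zrange [0.2328 0.309 ]
tcp [ 0.4921 -0.1571  0.297 ] toolyaw -5.110783678188288 rel along 0.008852456095294156 across -0.0025618526620733552 z -0.026185001968620225 gap 0.008574012135606521
none
[[ 0.5768 -0.1599  0.31  ]] [[ 0.5729 -0.1595  0.3   ]]
```

```bash
python3 -m handwheel '[[0.8,0.7,0,0.13],[1.8,1.6,0,0.13],[2.8,2.6,0,0.13],[3.7,3.4,0,0.13],[4.1,3.75,0,0.13]]' && python3 -m handwheel '[[0,0,-0.8,0],[0,0,-1.8,0],[0,0,-2.8,0],[0,0,-3.8,0],[0,0,-4.4,0]]' && python3 - <<'E'
from held import *
from rack import rackfit
im=held("side","phone")
c=cam("wrist");im,d=ctrl.capture("wrist");save("w5",im);np.savez("w5.npz",im=im,d=d,K=c[0],D=c[1],R=c[2],t=c[3]);print(ctrl.read_state()["eef_pos"])
rackfit(c,im,d)
E
```

```text
time: 7.47
eef_pos: [0.6177, -0.0405, 0.2965]
ee_rot: [0.999, -0.037, 0.0, -0.001]
wrist_force: [-1.4, -1.2, -2.1]
finger_gap: 0.0084
grasp_force: 25.0
time: 7.88
eef_pos: [0.6135, -0.0435, 0.1608]
ee_rot: [0.999, -0.038, -0.002, -0.0]
wrist_force: [-0.3, -0.2, -2.5]
finger_gap: 0.0088
grasp_force: 25.0
phone 0.85 1274 centre [ 0.6208 -0.0471  0.1343] size 0.07874146103858948 0.15031330287456512 ang 88.80853271484375 yaw -4.391999846391099 tilt -0.5292000878781131 zrange [0.0966 0.1728]
tcp [ 0.6116 -0.0432  0.1574] toolyaw -4.417577659021514 rel along 0.00944626205172133 across -0.0031649020305318117 z -0.023147870258158232 gap 0.008433974839346674
[ 0.614  -0.0436  0.163 ]
red 0 [nan nan nan] blue 0 [nan nan nan]
rack [ 0.6255 -0.0031] yaw -4.5753414843189 rms 0.001283617192920656 2633 x range [-0.0459  0.0408]
hist y [133 341   0   0   0   0  46   0   0   0  26 543 159   0   0   3  62   3
   0   0   0 243 382   0   0   1 525  95]
left slot [0.6289 0.0388]
right slot [ 0.6222 -0.045 ]
wheel [0.4681 0.0095]
left tag [0.5362 0.0462]
right tag [ 0.5295 -0.0376]
  return _methods._mean(a, axis=axis, dtype=dtype,
  ret = um.true_divide(
```

View pics/w5.png

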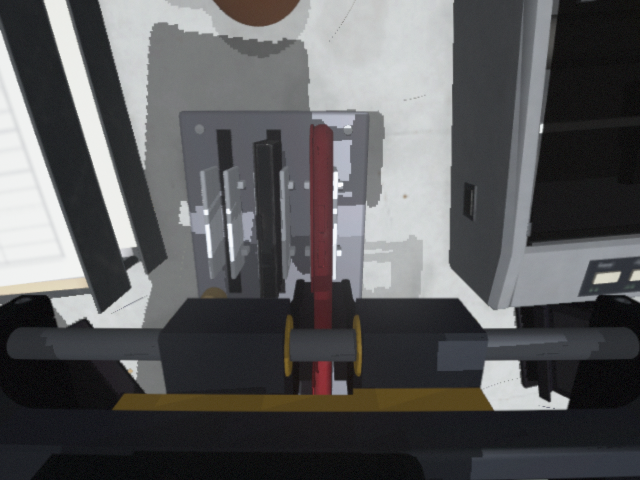

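```bash
python3 -m handwheel '[[0,-0.04,-0.4,0],[0,-0.04,-0.8,0],[0,-0.04,-1.2,0],[0,-0.04,-1.4,0],[0,-0.04,-1.6,0]]' && python3 -m handwheel '[[0,0,-0.1,0],[0,0,-0.2,0],[0,0,-0.3,0],[0,0,-0.4,0],[0,0,-0.5,0]]'
```

```text
time: 8.45
eef_pos: [0.615, -0.0446, 0.116]
ee_rot: [0.999, -0.038, -0.0, -0.0]
wrist_force: [0.4, 0.1, -2.8]
finger_gap: 0.0085
grasp_force: 25.0
time: 8.87
eef_pos: [0.6157, -0.0447, 0.1022]
ee_rot: [0.999, -0.038, 0.0, 0.0]
wrist_force: [-0.2, 0.1, -2.2]
finger_gap: 0.0087
grasp_force: 25.0
```

```bash
python3 -m handwheel '[[0,0,-0.15,0],[0,0,-0.3,0],[0,0,-0.45,0],[0,0,-0.6,0],[0,0,-0.7,0]]' && python3 -m handwheel '[[0,0,-0.03,0],[0,0,-0.06,0],[0,0,-0.1,0],[0,0,-0.13,0],[0,0,-0.16,0]]'
```

```text
time: 9.28
eef_pos: [0.615, -0.0446, 0.0802]
ee_rot: [0.999, -0.038, -0.0, -0.0]
wrist_force: [0.0, -0.3, -2.3]
finger_gap: 0.0088
grasp_force: 25.0
time: 9.7
eef_pos: [0.6158, -0.0448, 0.0777]
ee_rot: [0.999, -0.038, 0.0, 0.0]
wrist_force: [-8.2, 0.4, 13.1]
finger_gap: 0.0087
grasp_force: 25.0
```

```bash
python3 -m handwheel '[[0,0,0.05,0],[0,0,0.05,0],[0,0,0.05,0],[0,0,0.05,0],[0,0,0.05,0]]' 0.25 && python3 -m handwheel '[[0,0,0.5,0],[0,0,1.3,0],[0,0,2.3,0],[0,0,3.3,0],[0,0,4.3,0]]' && python3 -m handwheel '[[-0.3,0.6,0.6,0],[-0.8,1.4,1.2,0.5],[-1.5,2.2,1.8,1.2],[-2.3,3.0,2.4,2],[-3.2,3.8,2.6,2.7]]' && python3 - <<'E'
from held import *
im=held("side","phone")
im=held("scene","phone")
c=cam("wrist");im,d=ctrl.capture("wrist");save("w6",im);s=ctrl.read_state();print(s["eef_pos"],s["ee_rot"])
r=ctrl.cut_out("wrist","notepad")
for q in r[:1]:
    reg=cv2.erode(q["region"].astype(np.uint8),np.ones((5,5)))>0
    print(q["p"],q["centre"],plate(cloud(c,d,reg)))
E
```

```text
time: 10.12
eef_pos: [0.6154, -0.0446, 0.0775]
ee_rot: [0.999, -0.038, 0.0, -0.0]
wrist_force: [0.9, -0.1, 0.9]
finger_gap: 0.0209
grasp_force: 0.0
time: 10.53
eef_pos: [0.6151, -0.0446, 0.2076]
ee_rot: [0.999, -0.038, -0.0, -0.0]
wrist_force: [-0.0, -0.7, 0.4]
finger_gap: 0.0217
grasp_force: 0.0
time: 10.95
eef_pos: [0.5199, 0.0701, 0.2876]
ee_rot: [0.997, 0.081, 0.002, 0.0]
wrist_force: [-0.0, 0.6, 0.7]
finger_gap: 0.022
grasp_force: 0.0
phone 0.73 502 centre [ 0.6127 -0.0472  0.0773] size 0.15625296533107758 0.06595592200756073 ang 23.307865142822266 yaw -4.435125361816975 tilt -1.3723326623378846 zrange [0.0232 0.0912]
tcp [0.5158 0.0744 0.2881] toolyaw 9.655347971462763 rel along 0.07511283409345343 across -0.13605370787372678 z -0.2108357963595201 gap 0.02201762928959977
phone 0.46 353 centre [0.3714 0.3966 0.0455] size 0.09163012355566025 0.02425956167280674 ang 86.31600189208984 yaw 78.51305944809504 tilt 0.24569222091548373 zrange [0.0012 0.0902]
tcp [0.5188 0.0709 0.2861] toolyaw 9.268895527891793 rel along -0.09305249079923578 across 0.3451898579376919 z -0.2405967244223213 gap 0.021658009867953278
[0.5196 0.0693 0.2846] [0.9968 0.0794 0.0003 0.0002]
0.74 [178.3, 230.8] {'c': array([0.4673, 0.2228, 0.0787]), 'top': array([0.4724, 0.2103, 0.0987]), 'n': array([-0.3175,  0.7673,  0.5572]), 'size': array([0.1144, 0.0483]), 'yaw': np.float64(22.479830972288298), 'lean': np.float64(33.863557455964134), 'box': ((0.055251870304346085, 0.11981357634067535), 89.47792053222656), 'rms': np.float64(0.0009820252408297195)}
```

```bash
python3 -m handwheel '[[-0.4,1,0.2,0.6],[-0.9,2.1,0.3,1.3],[-1.4,3.2,0.3,2],[-1.8,4.2,0.3,2.66],[-2.1,5.2,0.3,2.66]]' 1 && python3 -m handwheel '[[0,0,0,0],[0,0,0,0],[0,0,0,0],[0,0,0,0],[0,0,0,0]]' && python3 - <<'E'
from held import *
for k in range(2):
    c=cam("wrist");im,d=ctrl.capture("wrist");s=ctrl.read_state();print(s["eef_pos"],np.degrees(2*np.arctan2(s["ee_rot"][1],s["ee_rot"][0])))
    r=ctrl.cut_out("wrist","notepad")
    for q in r[:1]:
        reg=cv2.erode(q["region"].astype(np.uint8),np.ones((5,5)))>0
        print(q["p"],q["centre"],plate(cloud(c,d,reg)))
save("w7",im)
E
```

```text
time: 11.67
eef_pos: [0.4562, 0.2258, 0.2929]
ee_rot: [0.981, 0.195, -0.001, 0.0]
wrist_force: [1.2, -0.1, 0.4]
finger_gap: 0.0472
grasp_force: 0.0
time: 12.08
eef_pos: [0.4571, 0.2241, 0.2934]
ee_rot: [0.981, 0.193, -0.0, 0.0]
wrist_force: [-0.7, -0.4, 0.3]
finger_gap: 0.0801
grasp_force: 0.0
[0.457  0.2242 0.2935] 22.28198000960149
0.75 [321.4, 195.0] {'c': array([0.4621, 0.2303, 0.0648]), 'top': array([0.4698, 0.2118, 0.0989]), 'n': array([-0.3285,  0.7972,  0.5066]), 'size': array([0.1165, 0.0791]), 'yaw': np.float64(22.394950857842318), 'lean': np.float64(30.435152613463), 'box': ((0.11937776952981949, 0.08292006701231003), 0.1836797595024109), 'rms': np.float64(0.0004765800482136839)}
[0.4568 0.2245 0.2937] 22.316167233905574
0.71 [323.4, 197.0] {'c': array([0.4619, 0.2303, 0.0646]), 'top': array([0.4695, 0.2118, 0.0988]), 'n': array([-0.3287,  0.7973,  0.5062]), 'size': array([0.1178, 0.0793]), 'yaw': np.float64(22.40798801702241), 'lean': np.float64(30.41367665080044), 'box': ((0.12107308208942413, 0.08267030119895935), 0.11962106823921204), 'rms': np.float64(0.00046814810820944357)}
```

View pics/w7.png

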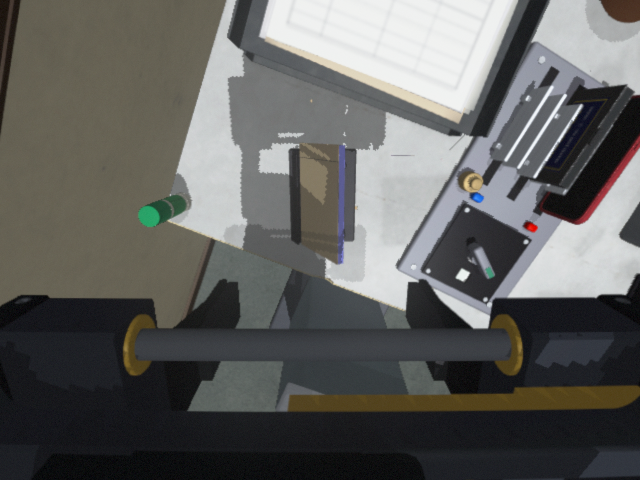

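```bash
python3 -m handwheel '[[0.2,-0.1,-0.9,0],[0.38,-0.32,-1.9,0],[0.38,-0.32,-2.9,0],[0.38,-0.32,-3.9,0],[0.38,-0.32,-4.3,0]]' 1 && python3 -m handwheel '[[0,0,-0.7,0],[0,0,-1.5,0],[0,0,-2.2,0],[0,0,-2.7,0],[0,0,-2.9,0]]' 0.6 && python3 -m handwheel '[[0,0,-0.05,0],[0,0,-0.1,0],[0,0,-0.1,0],[0,0,-0.1,0],[0,0,-0.1,0]]' 0.45
```

```text
time: 12.7
eef_pos: [0.4654, 0.2146, 0.1603]
ee_rot: [0.981, 0.194, -0.003, 0.0]
wrist_force: [-1.9, 0.0, -0.6]
finger_gap: 0.0869
grasp_force: 0.0
time: 13.12
eef_pos: [0.4667, 0.2153, 0.076]
ee_rot: [0.981, 0.194, -0.002, 0.0]
wrist_force: [-0.3, -0.2, -0.5]
finger_gap: 0.0614
grasp_force: 0.0
time: 13.53
eef_pos: [0.4687, 0.216, 0.0759]
ee_rot: [0.981, 0.194, 0.001, -0.0]
wrist_force: [-0.4, 0.8, 0.8]
finger_gap: 0.0401
grasp_force: 0.0
```

```bash
python3 -m handwheel '[[0,0,0,0],[0,0,0,0],[0,0,0,0],[0,0,0,0],[0,0,0,0]]' 0 8 && python3 -m handwheel '[[0,0,0.1,0],[0.02,-0.05,0.25,0],[0.03,-0.08,0.4,0],[0.05,-0.12,0.55,0],[0.05,-0.12,0.7,0]]' && python3 -m handwheel '[[0,0,0.2,0],[0,0,0.4,0],[0,0,0.7,0],[0,0,1.0,0],[0,0,1.4,0]]' && python3 -m handwheel '[[0,0,0.4,0],[0,0,0.8,0],[0,0,1.2,0],[0,0,1.4,0],[0,0,1.4,0]]' 0 20 && python3 - <<'E'
from held import *
held("scene","notepad");im=held("side","notepad")
E
```

```text
time: 13.95
eef_pos: [0.4677, 0.2161, 0.0749]
ee_rot: [0.981, 0.194, -0.0, -0.0]
wrist_force: [-1.4, 1.3, 1.9]
finger_gap: 0.0185
grasp_force: 7.2
time: 14.37
eef_pos: [0.4695, 0.212, 0.0963]
ee_rot: [0.981, 0.194, 0.0, -0.0]
wrist_force: [-0.7, 1.6, -0.5]
finger_gap: 0.0157
grasp_force: 7.2
time: 14.78
eef_pos: [0.4692, 0.2117, 0.1384]
ee_rot: [0.981, 0.194, -0.0, 0.0]
wrist_force: [0.2, -0.9, -2.1]
finger_gap: 0.0067
grasp_force: 8.0
time: 15.2
eef_pos: [0.4706, 0.2125, 0.1822]
ee_rot: [0.981, 0.194, 0.002, -0.0]
wrist_force: [1.1, 0.4, -1.4]
finger_gap: 0.0065
grasp_force: 20.0
notepad 0.95 1100 centre [0.4673 0.2167 0.153 ] size 0.08582301437854767 0.1277274787425995 ang 89.81470489501953 yaw 22.651664486348704 tilt -0.199124528545634 zrange [0.1111 0.1945]
tcp [0.47   0.2123 0.1808] toolyaw 22.407195752906475 rel along -0.0007871643186899714 across 0.005139769993583205 z -0.027873182550319925 gap 0.006557336007075761
notepad 0.58 832 centre [0.4732 0.2105 0.149 ] size 0.1271512657403946 0.08722687512636185 ang 0.13320457935333252 yaw 22.018172777573895 tilt 0.17816292220776384 zrange [0.108  0.1915]
tcp [0.4689 0.212  0.1792] toolyaw 22.412983939624567 rel along 0.003337961252543923 across -0.0030543931697630967 z -0.030220322329437777 gap 0.006508564425017862
```

```bash
python3 -m handwheel '[[0,0,0.8,0],[0.2,-0.2,1.7,-0.6],[0.6,-0.7,2.4,-1.4],[1.2,-1.4,2.5,-2.2],[1.9,-2.1,2.5,-3]]' && python3 -m handwheel '[[0.8,-0.9,0,-0.7],[1.7,-1.8,0,-1.4],[2.6,-2.8,0,-2],[3.2,-3.5,0,-2.36],[3.4,-3.68,0,-2.36]]' && python3 -m handwheel '[[0,0,0,0],[0,0,0,0],[0,0,0,0],[0,0,0,0],[0,0,0,0]]' && python3 - <<'E'
from held import *
from rack import rackfit
im=held("side","notepad")
c=cam("wrist");im,d=ctrl.capture("wrist");save("w8",im);s=ctrl.read_state();print(s["eef_pos"],np.degrees(2*np.arctan2(s["ee_rot"][1],s["ee_rot"][0])))
rackfit(c,im,d)
E
```

```text
time: 15.82
eef_pos: [0.5273, 0.1491, 0.2566]
ee_rot: [0.998, 0.064, 0.001, -0.0]
wrist_force: [0.6, 0.9, -1.3]
finger_gap: 0.0069
grasp_force: 20.0
time: 16.23
eef_pos: [0.6299, 0.0347, 0.2529]
ee_rot: [0.999, -0.041, -0.001, 0.001]
wrist_force: [-0.5, 0.3, -0.4]
finger_gap: 0.0066
grasp_force: 20.0
time: 16.65
eef_pos: [0.6277, 0.0401, 0.255]
ee_rot: [0.999, -0.037, 0.0, -0.0]
wrist_force: [0.2, 0.8, -0.3]
finger_gap: 0.0068
grasp_force: 20.0
notepad 0.92 1089 centre [0.6267 0.038  0.2252] size 0.12404519319534302 0.0856473371386528 ang 1.097176194190979 yaw -4.364640507525174 tilt 0.09825740021852515 zrange [0.1832 0.267 ]
tcp [0.6278 0.0399 0.2551] toolyaw -4.294371704862487 rel along -0.0009746660796477496 across -0.0019365047558091556 z -0.029888848359695852 gap 0.006894473549922908
[0.6281 0.0395 0.2551] -4.323749792925167
red 56 [ 0.5261 -0.0376  0.0225] blue 0 [nan nan nan]
rack [ 0.628  -0.0053] yaw -4.872521656582773 rms 0.0029571677378977695 1332 x range [-0.06   0.066]
hist y [  0   0   0   2 237 130 275   0   0   0   0   0   2   3   5 141 151 171
   0   0   0   0 208   4   0   0   0   3]
left slot [0.6316 0.0365]
right slot [ 0.6245 -0.0472]
wheel [0.4706 0.0081]
left tag [0.5389 0.0444]
right tag [ 0.5318 -0.0393]
  return _methods._mean(a, axis=axis, dtype=dtype,
  ret = um.true_divide(
```

```bash
python3 -m handwheel '[[0,-0.03,-0.7,0],[0,-0.03,-1.6,0],[0,-0.03,-2.5,0],[0,-0.03,-3.3,0],[0,-0.03,-3.9,0]]' && python3 -m handwheel '[[0,0,-0.15,0],[0,0,-0.3,0],[0,0,-0.45,0],[0,0,-0.6,0],[0,0,-0.75,0]]'
```

```text
time: 17.22
eef_pos: [0.627, 0.0382, 0.1353]
ee_rot: [0.999, -0.038, -0.001, -0.0]
wrist_force: [-0.3, 0.0, -0.4]
finger_gap: 0.0066
grasp_force: 20.0
time: 17.63
eef_pos: [0.6294, 0.0378, 0.1166]
ee_rot: [0.999, -0.038, 0.001, 0.0]
wrist_force: [0.2, 0.9, -0.6]
finger_gap: 0.0067
grasp_force: 20.0
```

```bash
python3 -m handwheel '[[0,0,-0.2,0],[0,0,-0.4,0],[0,0,-0.6,0],[0,0,-0.75,0],[0,0,-0.85,0]]' && python3 -m handwheel '[[0,0,-0.05,0],[0,0,-0.1,0],[0,0,-0.15,0],[0,0,-0.2,0],[0,0,-0.25,0]]'
```

```text
time: 18.05
eef_pos: [0.6279, 0.0379, 0.0887]
ee_rot: [0.999, -0.038, -0.001, -0.0]
wrist_force: [-0.2, 0.2, -1.5]
finger_gap: 0.0066
grasp_force: 20.0
time: 18.47
eef_pos: [0.6287, 0.038, 0.085]
ee_rot: [0.999, -0.038, 0.0, 0.0]
wrist_force: [-11.4, -0.2, 23.2]
finger_gap: 0.0068
grasp_force: 20.0
```

```bash
python3 -m handwheel '[[0,0,0.08,0],[0,0,0.08,0],[0,0,0.08,0],[0,0,0.08,0],[0,0,0.08,0]]' 0.23 && python3 -m handwheel '[[0,0,0.5,0],[0,0,1.3,0],[0,0,2.3,0],[0,0,3.3,0],[0,0,4.2,0]]' && python3 -m handwheel '[[-0.7,-0.1,0.5,0],[-1.8,-0.3,1,0],[-3,-0.5,1.6,0],[-4.2,-0.7,2,0],[-5.3,-1,2.2,0]]' && python3 -m handwheel '[[-0.8,0,0,0],[-0.9,0,0,0],[-0.9,0,0,0],[-0.9,0,0,0],[-0.9,0,0,0]]' && python3 - <<'E'
from held import *
held("side","phone");held("scene","notepad")
c=cam("wrist");im,d=ctrl.capture("wrist");save("w9",im);np.savez("w9.npz",im=im,d=d,K=c[0],D=c[1],R=c[2],t=c[3]);s=ctrl.read_state();print(s["eef_pos"],np.degrees(2*np.arctan2(s["ee_rot"][1],s["ee_rot"][0])))
for t in("wheel_axis","rack"): print(t,[(round(q["p"],2),q["centre"]) for q in ctrl.spot_point("wrist",t)[:2]])
P=cloud(c,d,d>0);w=np.array([.469,.009]);B=P[(P[:,2]>.04)&(P[:,2]<.052)&(np.linalg.norm(P[:,:2]-w,axis=1)<.035)]
m=B[:,:2].mean(0);e=np.linalg.svd(B[:,:2]-m,full_matrices=False)[2][0];q=(B[:,:2]-m)@e;print("bar",len(B),m,np.degrees(np.arctan2(e[1],e[0])),"len",np.ptp(q),"zmed",np.median(B[:,2]))
lo,hi=np.percentile(q,[1,99]);print("mid",m+e*(lo+hi)/2)
for t,z in(("phone",.08),("notepad",.088)):
    r=ctrl.cut_out("wrist",t)
    if r:
        A=cloud(c,d,r[0]["region"]);A=A[A[:,2]>z];print(t,r[0]["p"],len(A),np.percentile(A,[2,98],axis=0) if len(A) else"")
E
```

```text
time: 18.88
eef_pos: [0.6282, 0.0378, 0.0843]
ee_rot: [0.999, -0.038, -0.0, 0.0]
wrist_force: [0.5, 0.3, -0.7]
finger_gap: 0.0194
grasp_force: 0.0
time: 19.3
eef_pos: [0.6283, 0.0378, 0.212]
ee_rot: [0.999, -0.038, 0.0, 0.0]
wrist_force: [0.4, -0.4, 0.2]
finger_gap: 0.02
grasp_force: 0.0
time: 19.72
eef_pos: [0.4682, 0.0079, 0.2782]
ee_rot: [0.999, -0.038, 0.001, 0.0]
wrist_force: [-0.1, -0.5, 0.9]
finger_gap: 0.0197
grasp_force: 0.0
time: 20.13
eef_pos: [0.4431, 0.0079, 0.2764]
ee_rot: [0.999, -0.038, -0.0, -0.0]
wrist_force: [0.3, -0.4, -0.5]
finger_gap: 0.0201
grasp_force: 0.0
phone 0.75 545 centre [ 0.6322 -0.0821  0.0892] size 0.13636918365955353 0.16760243475437164 ang 2.5958518981933594 yaw 18.014558194271174 tilt -72.85157374755619 zrange [0.0536 0.1125]
tcp [0.4431 0.0079 0.2763] toolyaw -4.371670872248024 rel along 0.19541447988892396 across -0.07531665905701301 z -0.1871030419962319 gap 0.020072144936883436
none
[0.4426 0.0079 0.2762] -4.372962883795126
wheel_axis [(0.59, [317.3, 189.0])]
rack [(0.8, [315.1, 39.9])]
bar 450 [0.4649 0.0102] -126.99868350944672 len 0.045778607400407484 zmed 0.0459776045037939
mid [0.4648 0.0101]
phone 0.96 1093 [[ 0.5514 -0.0494  0.0824]
 [ 0.6276 -0.0363  0.0902]]
notepad 0.63 866 [[0.5666 0.0335 0.0893]
 [0.632  0.0453 0.0975]]
```

View pics/w9.png

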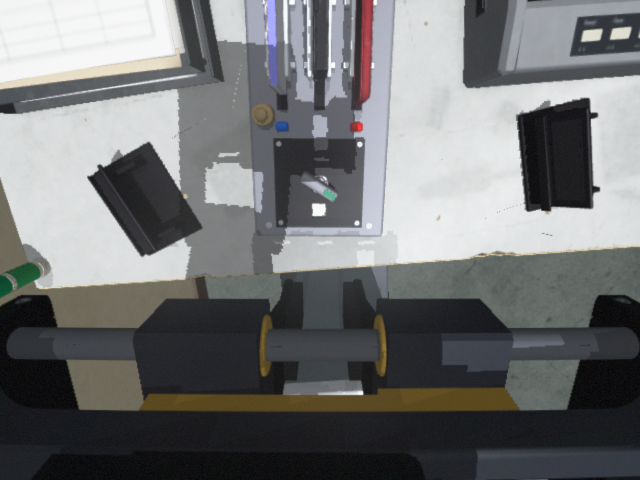

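```bash
python3 -m handwheel '[[0.2,0,0,1.2],[0.4,0,0,2.5],[0.6,0.05,0,3.8],[0.8,0.05,0,5.1],[0.8,0.05,0,6.2]]' 0.55 && python3 -m handwheel '[[0,0,-0.4,1.2],[0,0,-0.9,2.5],[0,0,-1.5,3.8],[0,0,-2.2,5.0],[0,0,-2.6,5.28]]' && python3 -m handwheel '[[0,0,0,0],[0,0,0,0],[0,0,0,0],[0,0,0,0],[0,0,0,0]]' && python3 - <<'E'
from held import *
c=cam("wrist");im,d=ctrl.capture("wrist");s=ctrl.read_state();print(s["eef_pos"],np.degrees(2*np.arctan2(s["ee_rot"][1],s["ee_rot"][0])),s["qpos"])
P=cloud(c,d,d>0);w=np.array([.469,.009]);B=P[(P[:,2]>.04)&(P[:,2]<.052)&(np.linalg.norm(P[:,:2]-w,axis=1)<.035)]
m=B[:,:2].mean(0);e=np.linalg.svd(B[:,:2]-m,full_matrices=False)[2][0];q=(B[:,:2]-m)@e;lo,hi=np.percentile(q,[1,99]);print("bar",len(B),m,np.degrees(np.arctan2(e[1],e[0])),"len",hi-lo,"mid",m+e*(lo+hi)/2)
E
```

```text
time: 21.0
eef_pos: [0.467, 0.0094, 0.2766]
ee_rot: [0.972, 0.233, 0.0, 0.0]
wrist_force: [0.4, 0.6, 0.4]
finger_gap: 0.0439
grasp_force: 0.0
time: 21.42
eef_pos: [0.4653, 0.0095, 0.1965]
ee_rot: [0.894, 0.448, -0.001, -0.001]
wrist_force: [0.3, -0.2, 0.4]
finger_gap: 0.0477
grasp_force: 0.0
time: 21.83
eef_pos: [0.4672, 0.0092, 0.2]
ee_rot: [0.895, 0.446, 0.001, 0.001]
wrist_force: [0.9, -0.6, 0.6]
finger_gap: 0.0481
grasp_force: 0.0
[0.467  0.0093 0.1997] 52.97316793955994 [-0.1493 -0.1504  1.9507 -0.      1.3393  0.497 ]
bar 619 [0.4652 0.011 ] -127.0849402236506 len 0.04448069416861461 mid [0.4648 0.0105]
```

```bash
python3 -m handwheel '[[-0.03,0.02,-0.8,0],[-0.03,0.02,-1.8,0],[-0.03,0.02,-2.8,0],[-0.03,0.02,-3.7,0],[-0.03,0.02,-4.3,0]]' 0.5 && python3 -m handwheel '[[0,0,-0.4,0],[0,0,-0.8,0],[0,0,-1.1,0],[0,0,-1.23,0],[0,0,-1.23,0]]' && python3 -m handwheel '[[0,0,0,0],[0,0,0,0],[0,0,0,0],[0,0,0,0],[0,0,0,0]]' 0 15 && python3 -m handwheel '[[0,0,0,0],[0,0,0,0],[0,0,0,0],[0,0,0,0],[0,0,0,0]]' 0 15
```

```text
time: 22.3
eef_pos: [0.4642, 0.0101, 0.0675]
ee_rot: [0.895, 0.446, -0.001, -0.001]
wrist_force: [-1.1, -0.2, -0.3]
finger_gap: 0.0438
grasp_force: 0.0
time: 22.72
eef_pos: [0.465, 0.01, 0.0322]
ee_rot: [0.895, 0.446, -0.0, -0.0]
wrist_force: [-0.3, 0.2, -0.4]
finger_gap: 0.0434
grasp_force: 0.0
time: 23.13
eef_pos: [0.4658, 0.0099, 0.0332]
ee_rot: [0.895, 0.446, 0.0, 0.0]
wrist_force: [0.6, 0.6, -0.3]
finger_gap: 0.018
grasp_force: 0.0
time: 23.55
eef_pos: [0.4645, 0.0107, 0.0329]
ee_rot: [0.895, 0.446, -0.001, -0.001]
wrist_force: [-3.6, 3.0, 5.0]
finger_gap: 0.0114
grasp_force: 15.0
```

Gripped (11.4 mm). Turn clockwise 57.4° (11.48 units).

```bash
python3 -m handwheel '[[0,0,0,-0.9],[0,0,0,-1.9],[0,0,0,-2.9],[0,0,0,-3.9],[0,0,0,-4.9]]' && python3 -m handwheel '[[0,0,0,-1],[0,0,0,-2],[0,0,0,-3],[0,0,0,-4],[0,0,0,-5]]' && python3 -m handwheel '[[0,0,0,-0.6],[0,0,0,-1.2],[0,0,0,-1.58],[0,0,0,-1.58],[0,0,0,-1.58]]'
```

```text
time: 23.97
eef_pos: [0.4645, 0.0108, 0.0329]
ee_rot: [0.97, 0.244, -0.001, -0.001]
wrist_force: [-4.3, 3.2, 5.1]
finger_gap: 0.0115
grasp_force: 15.0
time: 24.38
eef_pos: [0.4644, 0.0109, 0.0329]
ee_rot: [1.0, 0.028, -0.001, -0.001]
wrist_force: [-5.4, 3.9, 6.3]
finger_gap: 0.012
grasp_force: 15.0
time: 24.8
eef_pos: [0.4644, 0.0109, 0.0329]
ee_rot: [0.999, -0.038, -0.001, -0.001]
wrist_force: [-3.8, 3.8, 6.4]
finger_gap: 0.0119
grasp_force: 15.0
```

```bash
python3 -m handwheel '[[0,0,0,0],[0,0,0,0],[0,0,0,0],[0,0,0,0],[0,0,0,0]]' 0.5 && python3 -m handwheel '[[0,0,0.6,0],[0,0,1.6,0],[0,0,2.6,0],[0,0,3.6,0],[0,0,4.6,0]]' && python3 -m handwheel '[[-0.2,0,0.8,0],[-0.5,0,1.6,0],[-0.8,0,2.4,0],[-0.8,0,2.6,0],[-0.8,0,2.6,0]]' && python3 - <<'E'
from held import *
c=cam("wrist");im,d=ctrl.capture("wrist");save("w10",im[0:300,200:440].repeat(2,0).repeat(2,1))
P=cloud(c,d,d>0);w=np.array([.467,.009]);B=P[(P[:,2]>.04)&(P[:,2]<.052)&(np.linalg.norm(P[:,:2]-w,axis=1)<.035)]
m=B[:,:2].mean(0);e=np.linalg.svd(B[:,:2]-m,full_matrices=False)[2][0];print("bar",len(B),m,np.degrees(np.arctan2(e[1],e[0])))
for t,z in(("phone",.08),("notepad",.088)):
    r=ctrl.cut_out("wrist",t)
    if r:
        A=cloud(c,d,r[0]["region"]);A=A[A[:,2]>z];print(t,r[0]["p"],len(A),np.percentile(A,[2,98],axis=0) if len(A) else"")
E
```

```text
time: 25.22
eef_pos: [0.4655, 0.0098, 0.0327]
ee_rot: [0.999, -0.038, 0.0, 0.0]
wrist_force: [-0.2, -0.6, -0.4]
finger_gap: 0.0371
grasp_force: 0.0
time: 25.63
eef_pos: [0.4651, 0.0099, 0.172]
ee_rot: [0.999, -0.038, -0.0, 0.0]
wrist_force: [0.5, -0.3, -0.1]
finger_gap: 0.0433
grasp_force: 0.0
time: 26.05
eef_pos: [0.4428, 0.0097, 0.2511]
ee_rot: [0.999, -0.038, 0.003, 0.0]
wrist_force: [0.6, 0.1, 0.0]
finger_gap: 0.043
grasp_force: 0.0
bar 513 [0.4651 0.0102] 175.5339370996845
phone 0.64 1106 [[ 0.5512 -0.0488  0.0825]
 [ 0.6215 -0.0362  0.0902]]
notepad 0.67 876 [[0.5664 0.0341 0.0887]
 [0.6255 0.0448 0.0974]]
```

View pics/w10.png

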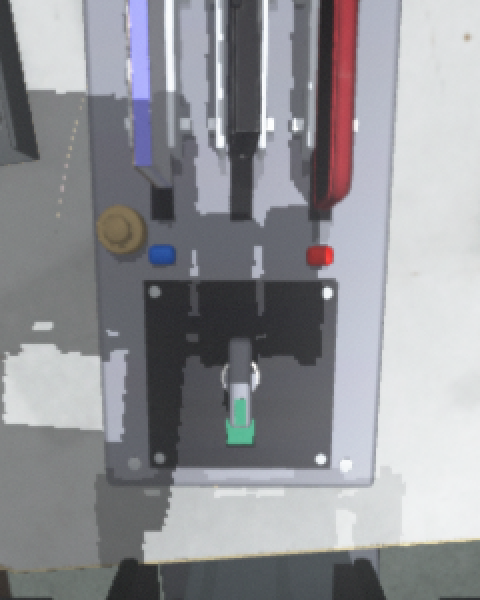

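The crop shows green filling the window at (240,432) and the bar within 0.1° of the rack's x axis. The phone stands in the red-tagged slot at (335,190) and the notepad in the blue-tagged slot at (145,150).

```bash
python3 -c "
from bench import ctrl
print(ctrl.close_job())"
```

```text
the job is handed in; nothing more can be done
None
```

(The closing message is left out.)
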